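# Return the sawn slabs to their rocks

### The arm

A 7-joint arm with a two-finger parallel gripper is mounted at the origin on the work surface. World frame = base frame: x ahead of the robot, y to its left, z up, the work surface at z = 0. Lengths are in m, angles in rad, forces in N, time in s.
With the tool pointing down it reaches from about 0.4 to 0.9 m from the base axis. Payload 5.6 kg.
Tool frame: the origin (TCP) lies midway between the tips of the shut fingers; the grasp point (between the pads) lies 19 mm behind it; z points along the fingers, y is the line along which they close (so a half turn about z gives the same grasp; the last joint's range is limited). The gripper opens to 92 mm and grips with 3 to 60 N. Pads are 20 mm wide; open, the fingers measure 128 mm over their backs; the gripper's body (75 mm by 189 mm) begins 69 mm behind the grasp point.
Start: joints at [-1.303, 0.468, -0.012, 1.603, 0.006, 1.071, -0.056], TCP at [0.199, 0.619, 0.215] pointing down, gripper open.
Joint ranges: [-2.53, 2.53], [-0.31, 2.02], [-1.57, 1.55], [0.28, 2.44], [-1.29, 4.43], [0.15, 1.84], [-2.92, 2.92]. Speed limits (rad/s): [2.57, 2.57, 3.14, 3.14, 3.14, 3.14, 3.14].

### API

Orientations are given as a 3x3 rotation matrix whose columns are the frame's x, y, z axes.
In Python, from station import env, effector, solver, viewer, workorder, search_frame, tip_of gives the robot as it stands. Calls block until the motion is done:
- env.reach(position, orientation): joint-space move of the TCP to a pose.
- env.movel(position, frame=None, rate=0.15): straight line of the TCP; frame=None keeps the orientation; rate is the mean speed in m/s.
- env.goto_joints(angles): joint-space move.
- effector.release() and effector.grasp(squeeze=None): open the fingers fully, or close them until they stop; squeeze is the grip in N (None keeps the last).
- env.pause(seconds).
- solver.inverse_kinematics(position, orientation): joint angles nearest the present ones, or None.
- env.sense(): the state.
- viewer.read_camera(name): name is "scene" or "top" or "wrist"; returns (picture, depth): 384x512x3 uint8, red, green, blue; 384x512 float32, m along the optical axis (not along the pixel's ray), 0 where there is no reading.
- viewer.camera_info(name): a dict with "intrinsics" (3x3 intrinsics, pixels), "eye" and "rotation" of the camera in the world; the wrist camera has in their place "T_tool_cam" (4x4, takes a point from camera to tool coordinates, whose origin is the TCP and whose axes are the flange's). Camera axes: x right, y up, looking along -z (the intrinsics and any distortion apply to the point x, -y, -z); pixel columns grow to the right and rows downward; lengths in m; the calibration is good to about 2 mm. A picture is of the moment at which its call begins: read the wrist's pose just before it. camera_info takes no time and is no camera call.
A pose or a line that the arm cannot do raises env.PlanningError and nothing moves.
- workorder.finish_job(): hands the job in; it is judged then, once.
Trained networks look in the newest picture that a camera, given by its name, has taken for a name from the list of things; names that differ only in an ending like _2 or _b are one class to them, and where a whole thing is asked for, a point or a joint stands for the part that bears it (a point fixed in the world has none). Each returns a list of dicts, best first, with "score" (0 to 1); they miss things now and then, are a little off and sometimes report something else, mostly with a low value. They report only what shows in the picture. A call takes as long as a camera call.
- search_frame(camera, name): "at" ([x, y, z] in m, in world coordinates, good to about 4 mm: the middle of the surface that is visible of it).
- tip_of(camera, name): "at" ([x, y, z] in m, in world coordinates, good to about 4 mm: a listed point, or the origin of a listed thing).
The state is a dict: "t": time; "joint_positions": joint angles; "joint_velocities": joint speeds; "tau": joint torques, N m; "ee_pos": TCP position; "tcp_rot": TCP orientation; "wrist_force": force on the tool from outside, world axes, zero at the start; "moment": the same for the moment, N m; "gripper_width": finger opening in m; "grasp_force": force on a finger pad.
Only numpy, scipy, OpenCV 4.12 (cv2) and the standard library are available. Lean on these libraries where they do the work, as an engineer would, in place of code of your own. Each camera call takes 0.05 s, during which the arm holds its last target. There are 200 camera calls.

### The job

The four sawn rock slabs came back from the saw in one pile. Take the pile apart from the top down, one slab at a time, and lay each slab flat in the empty compartment of the tray that holds the block of the same rock. Set the slabs down, do not drop them, and leave the dropper bottle and the hand lens where they are.

Things in the scene. Friction and masses are not known exactly. Their poses are not given: they have to be found in the camera images.
- slab_serpentine: Loose sawn slab of green serpentine with dark veins, 46 long (own x) x 32 wide (own y) x 18 mm thick, about 65 g; at the start on top of the pile, on the marble slab, a few mm off centre and turned. The long sides are parallel, 32 mm apart, over the middle 34 mm; the broken ends taper in. Origin: centre of the underside; z up.
- slab_marble: Loose sawn slab of white marble with grey veins, 66 long (own x) x 42 wide (own y) x 18 mm thick, about 130 g; at the start third from the bottom, on the basalt slab, a few mm off centre and turned. The long sides are parallel, 42 mm apart, over the middle 49 mm; the broken ends taper in. Origin: centre of the underside; z up.
- slab_basalt: Loose sawn slab of near-black basalt, 88 long (own x) x 52 wide (own y) x 18 mm thick, about 230 g; at the start second from the bottom, on the granite slab, a few mm off centre and turned. The long sides are parallel, 52 mm apart, over the middle 65 mm; the broken ends taper in. Origin: centre of the underside; z up.
- slab_granite: Loose sawn slab of pink granite with black and white grains, 110 long (own x) x 62 wide (own y) x 18 mm thick, about 300 g; at the start at the bottom of the pile (its underside on the bench), a few mm off centre and turned. The long sides are parallel, 62 mm apart, over the middle 81 mm; the broken ends taper in. Origin: centre of the underside; z up.
- tray_granite: Fixed open tray, dark wood rim, buff floor, 201 (own x) x 120 (y) x 18 mm high; walls and floor 3 mm thick. A cross wall as high as the rim parts it: the +x end holds a fixed 46 mm tall block of pink granite with black and white grains; the -x end is empty, 136 (x) x 114 (y) mm inside, its centre 29.5 mm from the origin towards -x. Origin: centre of the tray's underside; z up.
- tray_basalt: Fixed open tray, dark wood rim, buff floor, 201 (own x) x 120 (y) x 18 mm high; walls and floor 3 mm thick. A cross wall as high as the rim parts it: the +x end holds a fixed 46 mm tall block of near-black basalt; the -x end is empty, 136 (x) x 114 (y) mm inside, its centre 29.5 mm from the origin towards -x. Origin: centre of the tray's underside; z up.
- tray_marble: Fixed open tray, dark wood rim, buff floor, 201 (own x) x 120 (y) x 18 mm high; walls and floor 3 mm thick. A cross wall as high as the rim parts it: the +x end holds a fixed 46 mm tall block of white marble with grey veins; the -x end is empty, 136 (x) x 114 (y) mm inside, its centre 29.5 mm from the origin towards -x. Origin: centre of the tray's underside; z up.
- tray_serpentine: Fixed open tray, dark wood rim, buff floor, 201 (own x) x 120 (y) x 18 mm high; walls and floor 3 mm thick. A cross wall as high as the rim parts it: the +x end holds a fixed 46 mm tall block of green serpentine with dark veins; the -x end is empty, 136 (x) x 114 (y) mm inside, its centre 29.5 mm from the origin towards -x. Origin: centre of the tray's underside; z up.
- dropper: Bystander: small white dropper bottle with red cap and a blue band, loose, standing upright between the trays, 30 mm in diameter, 88 mm tall. Origin: centre of the underside; z up.
- loupe: Bystander: folding steel hand lens lying beside the pile, loose, about 59 x 26 x 14 mm. Origin: under the centre of its 36 x 24 mm case; the round lens sticks out towards +x to 41 mm.

How it is judged:
By the outcome, as a careful person would: the job done as asked, in the order asked, and still so for the second after the job is handed in, with the robot touching nothing.
It also fails if it takes over 102 s, if anything falls off the work surface, if the arm or the gripper's body presses on something with over 40 N, if the wrist force passes 120 N, or if a joint passes its speed limit or range.

## Working session

There is one attempt and no reset: what is moved stays moved. The work goes in short steps, each a Python script; the robot and the scene stay as the last script left them, time stands still between calls to the robot, and variables do not carry over. Pictures are saved under pics/ and viewed, at most 14 in all, crops included, and the job is handed in when it is done.

```bash
mkdir -p pics; ls
python3 - <<'E'
from station import env, effector, solver, viewer, workorder, search_frame, tip_of
import cv2,numpy as np
for c in ["top","scene"]:
    p,d=viewer.read_camera(c); cv2.imwrite(f"pics/{c}0.png",p[:,:,::-1]); np.savez(f"{c}0.npz",p=p,d=d)
    i=viewer.camera_info(c); print(c,{k:np.round(v,4).tolist() if not isinstance(v,(str,dict)) else v for k,v in i.items()})
    for n in ["slab_serpentine","slab_marble","slab_basalt","slab_granite","tray_granite","tray_basalt","tray_marble","tray_serpentine","dropper","loupe"]:
        print(c,n,[(np.round(r["at"],3).tolist(),round(r["score"],2)) for r in tip_of(c,n)[:2]],[(np.round(r["at"],3).tolist(),round(r["score"],2)) for r in search_frame(c,n)[:2]])
print(env.sense()["t"])
E
```

```text
pics
top {'intrinsics': [[446.5182, 0.0, 261.5357], [0.0, 446.5182, 197.78], [0.0, 0.0, 1.0]], 'eye': [0.392, 0.0161, 1.2191], 'rotation': [[0.0178, 0.9815, -0.1907], [-0.9998, 0.0192, 0.0056], [0.0092, 0.1905, 0.9816]]}
top slab_serpentine [([0.468, 0.03, 0.052], 0.76), ([0.518, 0.365, 0.003], 0.46)] [([0.47, 0.035, 0.073], 0.53), ([0.447, 0.024, 0.033], 0.44)]
top slab_marble [([0.468, 0.031, 0.036], 0.46)] [([0.464, 0.036, 0.054], 0.59)]
top slab_basalt [([0.468, 0.03, 0.017], 0.57), ([0.468, 0.033, 0.033], 0.21)] [([0.451, 0.024, 0.033], 0.48), ([0.512, -0.372, 0.003], 0.39)]
top slab_granite [([0.464, 0.031, -0.006], 0.5)] [([0.473, 0.026, 0.016], 0.67)]
top tray_granite [] [([0.689, 0.163, 0.006], 0.69)]
top tray_basalt [([0.514, -0.376, -0.0], 0.62)] [([0.511, -0.376, 0.008], 0.66), ([0.47, 0.032, 0.071], 0.65)]
top tray_marble [([0.517, 0.362, 0.004], 0.67)] [([0.52, 0.362, 0.006], 0.78), ([0.511, -0.374, 0.003], 0.72)]
top tray_serpentine [([0.692, -0.126, -0.0], 0.78)] [([0.695, -0.123, 0.003], 0.95)]
top dropper [([0.742, -0.001, -0.003], 0.71)] [([0.696, -0.128, 0.001], 0
[... 616 characters left out ...]
0.47, 0.028, 0.018], 0.53)] [([0.502, 0.039, 0.033], 0.53)]
scene slab_granite [([0.465, 0.027, 0.0], 0.68)] [([0.508, 0.038, 0.016], 0.59)]
scene tray_granite [([0.69, 0.166, 0.004], 0.72)] [([0.699, 0.164, 0.003], 0.95), ([0.698, -0.117, 0.002], 0.37)]
scene tray_basalt [([0.515, -0.373, -0.002], 0.78)] [([0.519, -0.368, -0.002], 0.89)]
scene tray_marble [([0.511, 0.36, 0.001], 0.7)] [([0.517, 0.362, 0.005], 0.79), ([0.472, 0.033, 0.068], 0.64)]
scene tray_serpentine [([0.692, -0.12, -0.003], 0.62)] [([0.699, -0.116, 0.001], 0.96)]
scene dropper [([0.466, 0.026, 0.001], 0.53), ([0.743, 0.01, -0.005], 0.47)] [([0.751, 0.008, 0.044], 0.72)]
scene loupe [([0.471, 0.208, -0.001], 0.58)] []
2.1
```

View pics/top0.png

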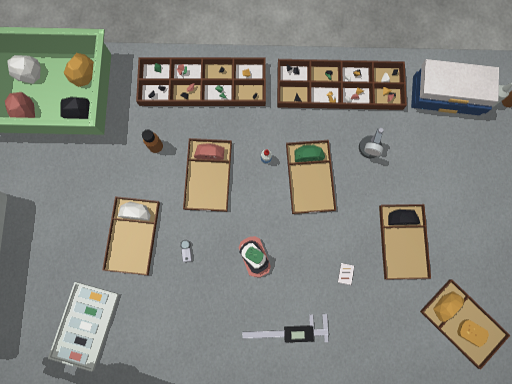

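View pics/scene0.png

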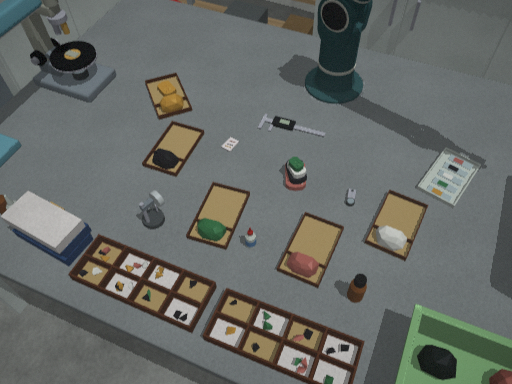

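```bash
cat > h.py <<'E'
from station import env, effector, solver, viewer, workorder, search_frame, tip_of
import cv2, numpy as np
def R(a): c,s=np.cos(a),np.sin(a); return np.array([[c,s,0],[s,-c,0],[0,0,-1.]])   # tool x at yaw a, z down
def cam(name):
    i=viewer.camera_info(name)
    if name=="wrist":
        s=env.sense(); T=np.eye(4); T[:3,:3]=s["tcp_rot"]; T[:3,3]=s["ee_pos"]; T=T@np.array(i["T_tool_cam"])
    else:
        T=np.eye(4); T[:3,:3]=i["rotation"]; T[:3,3]=i["eye"]
    p,d=viewer.read_camera(name); return p,d,np.array(i["intrinsics"]),T
def cloud(d,K,T):
    v,u=np.mgrid[:d.shape[0],:d.shape[1]]
    P=np.stack([(u-K[0,2])/K[0,0]*d,-(v-K[1,2])/K[1,1]*d,-d],-1)
    W=P@T[:3,:3].T+T[:3,3]; W[d==0]=np.nan; return W
def proj(X,K,T):
    c=(np.asarray(X)-T[:3,3])@T[:3,:3]; return K[0,0]*c[...,0]/-c[...,2]+K[0,2], K[1,2]-K[1,1]*c[...,1]/-c[...,2]
E
python3 - <<'E'
from h import *
i=viewer.camera_info("wrist"); print({k:np.round(v,4).tolist() if not isinstance(v,(str,dict)) else v for k,v in i.items()}); print(np.round(env.sense()["tcp_rot"],3))
T=np.array(i["T_tool_cam"])
a=0.0
Rt=R(a); off=Rt@T[:3,3]; 
tgt=np.array([.468,.03,.30]); tgt[:2]-=off[:2]*1
print(off,tgt)
env.reach(tgt,Rt)
p,d,K,T=cam("wrist"); np.savez("w0.npz",p=p,d=d,K=K,T=T); cv2.imwrite("pics/w0.png",p[:,:,::-1])
W=cloud(d,K,T); z=W[...,2]; print(env.sense()["t"], np.nanpercentile(z,[1,50,99]))
h,e=np.histogram(z[np.isfinite(z)],np.arange(-.01,.09,.003)); print(list(zip(np.round(e,3),h)))
# trays, top camera: rim pixels
f=np.load("top0.npz"); ii=viewer.camera_info("top"); Tt=np.eye(4); Tt[:3,:3]=ii["rotation"];Tt[:3,3]=ii["eye"]
Wt=cloud(f["d"],ii["intrinsics"],Tt)
print("bench z",np.nanmedian(Wt[230:300,180:230,2]))
hsv=cv2.cvtColor(f["p"],cv2.COLOR_RGB2HSV)
for n,c in dict(granite=(.69,.165),basalt=(.513,-.375),marble=(.516,.362),serpentine=(.693,-.123)).items():
    dark=((hsv[...,1]>60)&(hsv[...,0]<22))
    K=ii["intrinsics"]; v,u=np.mgrid[:384,:512]
    ray=np.stack([(u-K[0,2])/K[0,0],-(v-K[1,2])/K[1,1],-np.ones_like(u)],-1)@Tt[:3,:3].T
    P=Tt[:3,3]+ray*((.018-Tt[2,3])/ray[...,2])[...,None]
    m=dark&(np.hypot(P[...,0]-c[0],P[...,1]-c[1])<.14)
    nn,l,st,_=cv2.connectedComponentsWithStats(m.astype(np.uint8)); k=1+st[1:,4].argmax()
    r=cv2.minAreaRect(P[l==k][:,:2].astype(np.float32)*1000); print(n,r)
E
```

```text
{'intrinsics': [[294.996, 0.0, 255.1141], [0.0, 294.996, 190.2224], [0.0, 0.0, 1.0]], 'T_tool_cam': [[-0.0012, 0.9647, 0.2632, 0.0731], [1.0, 0.0012, 0.0003, 0.0003], [-0.0, 0.2632, -0.9647, -0.1701], [0.0, 0.0, 0.0, 1.0]]}
[[-0.952  0.306  0.   ]
 [ 0.306  0.952 -0.   ]
 [-0.    -0.    -1.   ]]
[ 0.07313377 -0.00031844  0.17010067] [0.39486623 0.03031844 0.3       ]
4.3833 [-0.00169054  0.00108901  0.42402217]
[(np.float64(-0.01), np.int64(0)), (np.float64(-0.007), np.int64(0)), (np.float64(-0.004), np.int64(10054)), (np.float64(-0.001), np.int64(104803)), (np.float64(0.002), np.int64(13719)), (np.float64(0.005), np.int64(3611)), (np.float64(0.008), np.int64(1787)), (np.float64(0.011), np.int64(2366)), (np.float64(0.014), np.int64(2256)), (np.float64(0.017), np.int64(2670)), (np.float64(0.02), np.int64(272)), (np.float64(0.023), np.int64(210)), (np.float64(0.026), np.int64(195)), (np.float64(0.029), np.int64(210)), (np.float64(0.032), np.int64(288)), (np.float64(0.035), np.int64(960)), (np.float64(0.038), np.int64(327)), (np.float64(0.041), np.int64(314)), (np.float64(0.044), np.int
[... 274 characters left out ...]
), np.int64(93)), (np.float64(0.071), np.int64(754)), (np.float64(0.074), np.int64(12)), (np.float64(0.077), np.int64(0)), (np.float64(0.08), np.int64(0)), (np.float64(0.083), np.int64(0)), (np.float64(0.086), np.int64(0))]
bench z 0.00023217722366075666
granite ((689.4692993164062, 160.40695190429688), (120.67559814453125, 202.44129943847656), 88.24890899658203)
basalt ((514.5521240234375, -377.82489013671875), (199.8475341796875, 124.6065673828125), 2.1890642642974854)
marble ((516.6555786132812, 358.25128173828125), (123.64054870605469, 199.49813842773438), 84.88763427734375)
serpentine ((689.1915893554688, -125.01214599609375), (202.22610473632812, 121.29913330078125), 5.420975208282471)
```

View pics/w0.png

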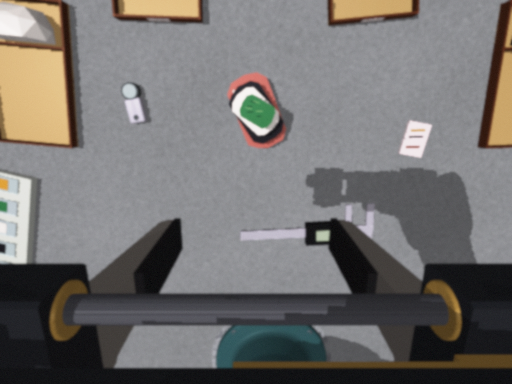

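```bash
cat >> h.py <<'E'
TR=dict(granite=(.6895,.1615,-1.75),basalt=(.514,-.377,2.2),marble=(.516,.360,-5.1),serpentine=(.690,-.1245,5.4))
DIM=dict(granite=(110,62,0),basalt=(88,52,.018),marble=(66,42,.036),serpentine=(46,32,.054))
def look(x,y,a=0.,z=.20):
    env.reach([x-.015*np.cos(a),y-.015*np.sin(a),z],R(a)); env.pause(.1); return cam("wrist")
def outline(name,c,d,K,T):
    L,w,zb=DIM[name]; zt=zb+.018; W=cloud(d,K,T)
    m=(abs(W[...,2]-zt)<.004)&(np.hypot(W[...,0]-c[0],W[...,1]-c[1])<.08)
    m=cv2.morphologyEx(m.astype(np.uint8),cv2.MORPH_CLOSE,np.ones((3,3)))
    m=cv2.morphologyEx(m,cv2.MORPH_OPEN,np.ones((3,3)))
    n,l,st,_=cv2.connectedComponentsWithStats(m); l=l==1+st[1:,4].argmax()
    v,u=np.nonzero(l); ray=np.stack([(u-K[0,2])/K[0,0],-(v-K[1,2])/K[1,1],-np.ones(len(u))],-1)@T[:3,:3].T
    P=(T[:3,3]+ray*((zt-T[2,3])/ray[:,2])[:,None])[:,:2]
    P=P[np.hypot(*(P-c).T)<.08]
    def ext(a,q):
        s=q@P.T if False else P@np.array([np.cos(a),np.sin(a)]); return s.min(),s.max()
    A=np.radians(np.arange(0,180,.5)); wd=np.array([np.subtract(*ext(a+np.pi/2,None)[::-1]) for a in A])
    k=wd<wd.min()+.0006; a=np.angle(np.exp(2j*A[k]).sum())/2
    x0,x1=ext(a,0);y0,y1=ext(a+np.pi/2,0); e=np.array([np.cos(a),np.sin(a)]); f=np.array([-e[1],e[0]])
    cc=e*(x0+x1)/2+f*(y0+y1)/2
    print(name,"c",cc.round(4),"yaw",round(np.degrees(a),1),"L,W",round((x1-x0)*1e3,1),round((y1-y0)*1e3,1),"want",L,w,"zmed",np.nanmedian(W[l][:,2]).round(4))
    return cc,a,P,l
E
python3 - <<'E'
from h import *
p,d,K,T=look(.468,.03)
np.savez("w1.npz",p=p,d=d,K=K,T=T); q=p[:,:,::-1].copy()
for n in ["serpentine","marble","basalt","granite"]:
    cc,a,P,l=outline(n,np.array([.468,.03]),d,K,T)
    cs,_=cv2.findContours(l.astype(np.uint8),0,1); cv2.drawContours(q,cs,-1,(0,255,255),1)
cv2.imwrite("pics/w1.png",q); s=env.sense(); print(s["t"],s["joint_positions"])
E
```

```text
serpentine c [0.4678 0.0281] yaw 60.3 L,W 45.6 32.4 want 46 32 zmed 0.0721
marble c [0.4837 0.0417] yaw -68.5 L,W 48.4 28.2 want 66 42 zmed 0.0541
basalt c [0.492  0.0379] yaw -87.8 L,W 60.6 33.8 want 88 52 zmed 0.0362
granite c [0.497 0.027] yaw 72.0 L,W 82.0 45.5 want 110 62 zmed 0.0181
5.0667 [-0.86011292  0.16748055  0.80707373  2.11686162 -0.15559538  0.91190436
 -1.53462015]
```

View pics/w1.png

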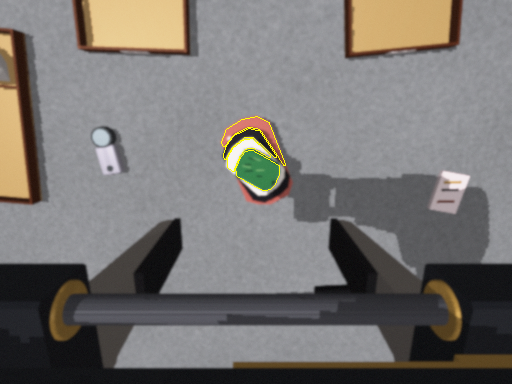

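```bash
cat >> h.py <<'E'
def best(pos,yaws):
    q0=np.array(env.sense()["joint_positions"]); o=[]
    for a in yaws:
        q=solver.inverse_kinematics(np.array(pos),R(a))
        if q is not None: o.append((np.abs(np.array(q)-q0).max(),a))
    print("opts",[(round(x,2),round(np.degrees(a))) for x,a in o]); return min(o)[1]
def pick(name,c,a,dz=.003,sq=25):
    zb=DIM[name][2]; a=best([*c,zb+dz],[a,a+np.pi])
    env.reach([*c,zb+.07],R(a)); env.movel([*c,zb+dz],rate=.12)
    effector.grasp(sq); s=env.sense(); print("t",s["t"],"width",s["gripper_width"],"f",s["grasp_force"],"ee",np.round(s["ee_pos"],4))
    env.movel([*c,zb+.03],rate=.08); env.movel([*c,max(.2,zb+.1)],rate=.25)
    s=env.sense(); print("held width",s["gripper_width"],s["grasp_force"])
def place(c,yaws,dz=.003):
    a=best([*c,.05],yaws); env.reach([*c,.14],R(a)); env.movel([*c,.05],rate=.15); env.movel([*c,.003+dz+.0025],rate=.05); env.pause(.2)
    f0=env.sense()["wrist_force"][2]; z=.0025
    while z>-.0015:
        z-=.0007; env.movel([*c,.003+dz+z],rate=.02); s=env.sense()
        if s["wrist_force"][2]-f0>1.2: break
    print("contact z",round(z,4),"df",s["wrist_force"][2]-f0,"ee",np.round(s["ee_pos"],4),"w",s["gripper_width"])
    effector.release(); s=env.sense(); print("rel width",s["gripper_width"],"force",np.round(s["wrist_force"],1)); env.movel([*c,.16],rate=.2); print("t",env.sense()["t"])
def comp(name):
    x,y,t=TR[name]; t=np.radians(t); return np.array([x-.0295*np.cos(t),y-.0295*np.sin(t)]),t
E
python3 - <<'E'
from h import *
pick("serpentine",np.array([.4678,.0281]),np.radians(60.3))
c,t=comp("serpentine"); f=np.radians(50)
print(c); place(c,[t+f,t+f+np.pi])
p,d,K,T=look(.468,.03)
outline("marble",np.array([.468,.03]),d,K,T); np.savez("w2.npz",p=p,d=d,K=K,T=T); cv2.imwrite("pics/w2.png",p[:,:,::-1]); print(env.sense()["t"])
E
```

```text
opts [(np.float64(1.23), 60), (np.float64(1.22), 240)]
t 9.4667 width 0.03201456438721054 f 24.594793617725372 ee [0.4677 0.0281 0.057 ]
held width 0.03213576575057659 24.597326517105103
[ 0.66063092 -0.1272762 ]
opts [(np.float64(1.99), 55), (np.float64(0.41), 235)]
contact z 0.0011 df 1.7608162405942709 ee [ 0.6606 -0.1273  0.007 ] w 0.031839551251147895
rel width 0.0920191844075093 force [-0.1 -0.3 -0.2]
t 15.9
marble c [0.4678 0.0305] yaw 47.2 L,W 65.3 42.4 want 66 42 zmed 0.0541
18.8083
```

View pics/w2.png

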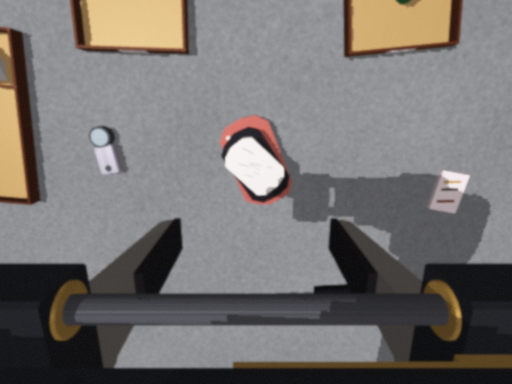

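The pile shows marble on top (at about pixel 255,165), undisturbed, and the serpentine lies in its tray (top right). Next the marble.

Run:
```python
from h import *
pick("marble",np.array([.4678,.0305]),np.radians(47.2))
c,t=comp("marble"); f=np.radians(50)
print(c); place(c,[t+s*f+k for s in (1,-1) for k in (0,np.pi)])
p,d,K,T=look(.468,.03)
outline("basalt",np.array([.468,.03]),d,K,T); np.savez("w3.npz",p=p,d=d,K=K,T=T); cv2.imwrite("pics/w3.png",p[:,:,::-1]); print(env.sense()["t"])
```

```text
opts [(np.float64(0.87), 47), (np.float64(1.7), 227)]
t 21.0917 width 0.041466869049496154 f 25.000125467777252 ee [0.4677 0.0305 0.039 ]
held width 0.04162848186294288 24.999694526195526
[0.48661679 0.36262238]
opts [(np.float64(0.46), 45), (np.float64(2.33), 225), (np.float64(1.86), -55), (np.float64(0.84), 125)]
contact z -0.0003 df 3.809567571501181 ee [0.4867 0.3627 0.0061] w 0.04204897105171122
rel width 0.09180766846659798 force [-0.1 -0.3  0. ]
t 28.25
basalt c [0.4655 0.0296] yaw 34.0 L,W 87.5 52.1 want 88 52 zmed 0.0362
29.675
```

View pics/w3.png

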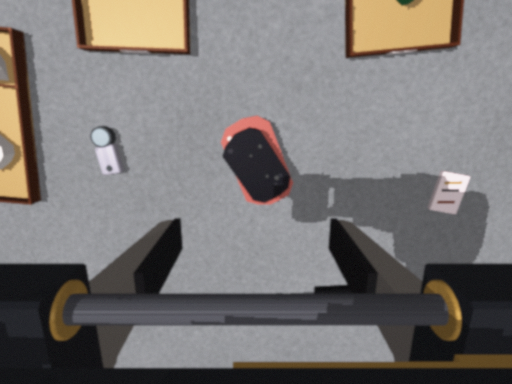

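Basalt is on top (pixel 255,165), square and undisturbed; marble is in its tray at the left. Next the basalt.

Run:
```python
from h import *
pick("basalt",np.array([.4655,.0296]),np.radians(34.0),sq=35)
c,t=comp("basalt"); f=np.radians(50)
print(c); place(c,[t+s*f+k for s in (1,-1) for k in (0,np.pi)])
p,d,K,T=look(.468,.03)
cc,a,P,l=outline("granite",np.array([.468,.03]),d,K,T); np.savez("w4.npz",p=p,d=d,K=K,T=T); cv2.imwrite("pics/w4.png",p[:,:,::-1]); print(env.sense()["t"])
# look at granite tray from the wrist
c,t=comp("granite")
p,d,K,T=look(*c,z=.22); np.savez("w5.npz",p=p,d=d,K=K,T=T); cv2.imwrite("pics/w5.png",p[:,:,::-1])
# slab outline in slab frame, optimum yaw relative to the tray
e=np.array([np.cos(a),np.sin(a)]); Q=(P-cc)@np.array([e,[-e[1],e[0]]]).T*1e3
H=cv2.convexHull(Q.astype(np.float32)).reshape(-1,2); print(cv2.approxPolyDP(H,2,True).reshape(-1,2).round().tolist())
bar=np.array([[sx*10,sy*64] for sx in(1,-1) for sy in(1,-1)])
for g in range(-90,91,5):
    M=np.array([[np.cos(np.radians(g)),np.sin(np.radians(g))],[-np.sin(np.radians(g)),np.cos(np.radians(g))]])
    r=np.vstack([H,bar])@M; h=H@M; b=bar@M
    print(g,"slab",np.ptp(h,axis=0).round(),"bar",np.ptp(b,axis=0).round(),"all margins", ((np.array([136,114])-np.ptp(r,axis=0))/2).round(1),"shift",((r.max(0)+r.min(0))/2).round(1))
print(env.sense()["t"])
```

```text
opts [(np.float64(0.85), 34), (np.float64(2.49), 214)]
t 31.7917 width 0.051391973250660694 f 35.00063717365265 ee [0.4655 0.0297 0.0211]
held width 0.051303478512941064 34.999374747276306
[ 0.48452174 -0.37813244]
opts [(np.float64(1.31), 52), (np.float64(1.57), 232), (np.float64(0.92), -48), (np.float64(2.52), 132)]
contact z -0.0003 df 5.4531667255832135 ee [ 0.4846 -0.3782  0.0062] w 0.05182955194162222
rel width 0.09176749786504253 force [ 0.1 -0.3  0.3]
t 39.15
granite c [0.4665 0.0282] yaw 22.5 L,W 109.3 62.0 want 110 62 zmed 0.0181
40.825
[[55.0, -6.0], [51.0, 20.0], [39.0, 31.0], [-39.0, 31.0], [-48.0, 20.0], [-55.0, 5.0], [-51.0, -21.0], [-36.0, -31.0], [39.0, -31.0], [50.0, -21.0]]
-90 slab [ 62. 109.] bar [128.  20.] all margins [4.  2.4] shift [0. 0.]
-85 slab [ 68. 110.] bar [129.  31.] all margins [3.4 2.1] shift [ 0. -0.]
-80 slab [ 74. 109.] bar [130.  42.] all margins [3.2 2.3] shift [ 0.  -0.1]
-75 slab [ 79. 109.] bar [129.  52.] all margins [3.6 2.5] shift [ 0.  -0.5]
-70 slab [ 83. 108.] bar [127.  63.] all margins [4.4 3. ] shift [ 0. -1.]
-65 slab [ 88. 107.] 
[... 1730 characters left out ...]
hift [0. 0.]
50 slab [ 98. 104.] bar [111.  98.] all margins [12.5  4.8] shift [ 0.  -0.3]
55 slab [ 96. 107.] bar [116.  90.] all margins [9.8 3.5] shift [ 0.  -0.3]
60 slab [ 93. 109.] bar [121.  81.] all margins [7.6 2.6] shift [ 0.  -0.3]
65 slab [ 89. 110.] bar [124.  72.] all margins [5.8 2.2] shift [ 0.  -0.3]
70 slab [ 85. 110.] bar [127.  63.] all margins [4.4 2. ] shift [ 0.  -0.3]
75 slab [ 80. 110.] bar [129.  52.] all margins [3.6 2.2] shift [ 0.  -0.3]
80 slab [ 74. 109.] bar [130.  42.] all margins [3.2 2.7] shift [ 0.  -0.2]
85 slab [ 68. 108.] bar [129.  31.] all margins [3.4 2.8] shift [0.  0.1]
90 slab [ 62. 109.] bar [128.  20.] all margins [4.  2.4] shift [0. 0.]
41.9083
```

View pics/w5.png

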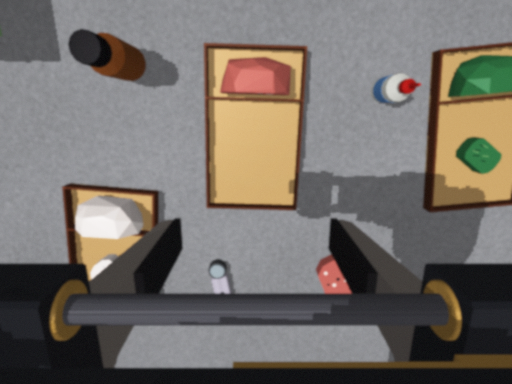

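The image shows the granite tray's empty compartment (pixels 210-300 × 100-205) clear, serpentine flat in its tray (480,155), dropper untouched (397,88). I'll refine the tray position from this view.

Run:
```python
from h import *
f=np.load("w5.npz"); K,T,p=f["K"],f["T"],f["p"]; print(T[:3,3])
hsv=cv2.cvtColor(p,cv2.COLOR_RGB2HSV); v,u=np.mgrid[:384,:512]
ray=np.stack([(u-K[0,2])/K[0,0],-(v-K[1,2])/K[1,1],-np.ones_like(u)],-1)@T[:3,:3].T
def P(z): return T[:3,3]+ray*((z-T[2,3])/ray[...,2])[...,None]
box=(u>195)&(u<312)&(v>35)&(v<215)
for nm,m,z in [("rim",(hsv[...,1]>70)&((hsv[...,0]<22)|(hsv[...,0]>170)),.018),("floor",(hsv[...,0]>12)&(hsv[...,0]<25)&(hsv[...,2]>130)&(v>103),.003),("floor",(hsv[...,0]>12)&(hsv[...,0]<25)&(hsv[...,2]>130)&(v>103),.018)]:
    n,l,st,_=cv2.connectedComponentsWithStats((m&box).astype(np.uint8)); k=1+st[1:,4].argmax()
    print(nm,z,cv2.minAreaRect(P(z)[l==k][:,:2].astype(np.float32)*1e3))
print(comp("granite"))
```

```text
[0.71998601 0.16044232 0.39082921]
rim 0.018 ((692.3345336914062, 163.17372131347656), (119.7205581665039, 200.01048278808594), 88.12782287597656)
floor 0.003 ((661.0172729492188, 163.89573669433594), (113.92292022705078, 133.57264709472656), 88.26390075683594)
floor 0.018 ((663.2978515625, 163.76214599609375), (109.51683807373047, 128.40625), 88.26397705078125)
(array([0.66001376, 0.16240089]), np.float64(-0.030543261909900768))
```

Run:
```python
from h import *
pick("granite",np.array([.4665,.0282]),np.radians(22.5),dz=.004,sq=45)
t=np.radians(-1.8); f=np.radians(-48)
place(np.array([.662,.165]),[t+f,t+f+np.pi],dz=.004)
env.goto_joints([-1.303,0.468,-0.012,1.603,0.006,1.071,-0.056])
W={}
for c in ("top","scene"):
    p,d,K,T=cam(c); cv2.imwrite(f"pics/{c}9.png",p[:,:,::-1])
    if c=="top":
        X=cloud(d,K,T)
        for n in TR:
            cc,_=comp(n); m=(np.hypot(X[...,0]-cc[0],X[...,1]-cc[1])<.012); print(n,"top z",np.nanpercentile(X[m][:,2],[5,50,95]).round(4))
    for n in ("dropper","loupe"): print(n,[np.round(r["at"],3).tolist() for r in tip_of(c,n)[:1]])
print(env.sense()["t"])
```

```text
opts [(np.float64(0.79), 22), (np.float64(2.3), 202)]
t 44.2167 width 0.061713240398280605 f 45.00141978263855 ee [0.4667 0.0284 0.0043]
held width 0.06179350213114488 44.99896287918091
opts [(np.float64(1.05), -50), (np.float64(1.64), 130)]
contact z -0.0003 df 7.861097701343599 ee [0.6621 0.165  0.0074] w 0.06139804669510963
rel width 0.09196192542168327 force [-0.5  0.4  0.4]
t 50.975
granite top z [0.0167 0.0208 0.0247]
basalt top z [0.0177 0.0218 0.0251]
marble top z [0.017  0.0208 0.0249]
serpentine top z [0.0179 0.0218 0.0251]
dropper [[0.744, -0.002, -0.001]]
loupe [[0.472, 0.213, 0.002]]
dropper [[0.741, 0.004, -0.002]]
loupe [[0.47, 0.21, -0.003]]
53.5917
```

View pics/top9.png

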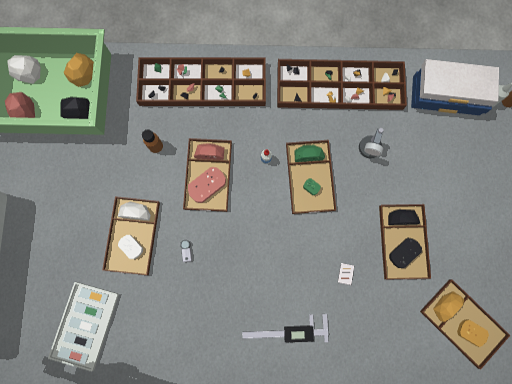

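View pics/scene9.png

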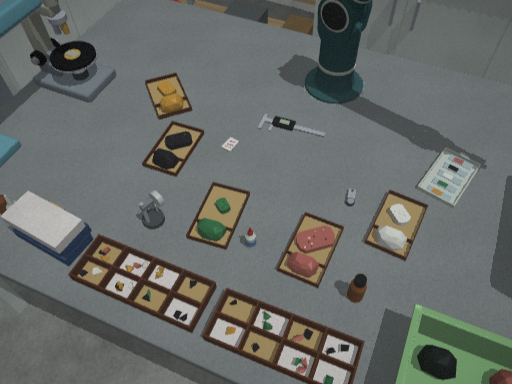

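All four slabs lie flat (tops at z≈21 mm) in the matching compartments: granite (208,184), serpentine (312,187), marble (130,247), basalt (405,253). The dropper and lens have not moved.

```bash
python3 -c "
from station import workorder
print(workorder.finish_job())"
```

```text
the job is handed in; nothing more can be done
None
```

The job is handed in at about 54 s of the 102 s allowed: all four slabs lie flat in their matching trays, set down from the top of the pile to the bottom, with the dropper bottle and hand lens where they were.

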